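Snap the jar carrier onto the desk eye

ROBOT

A 7-joint arm with a two-finger parallel gripper is mounted at the origin on a cart in front of the work surface, level with it; the furniture and walls round the work are solid. World frame = base frame: x ahead of the robot, y to its left, z up, the work surface at z = 0. Lengths are in m, angles in degrees, forces in N, time in s.
With the tool pointing down it reaches from about 0.425 to 1.025 m from the base axis. Payload 9.4 kg.
Tool frame: the origin (TCP) lies on the front face of the gripper's body, between the roots of the fingers; the fingertips stand 84 mm ahead of it and the grasp point (between the pads) lies 65 mm ahead of it (manip.tip_extent is the distance from the TCP to the fingertips, in m); z points along the fingers, y is the line along which they close (so a half turn about z gives the same grasp; the last joint's range is limited). The gripper opens to 93 mm and grips with 3 to 60 N. Pads are 15 mm wide; open, the fingers measure 128 mm over their backs; the gripper's body (75 mm by 188 mm) begins 65 mm behind the grasp point.
Start: joints at [65.22, 34.337, -0.143, 91.639, 0.103, 54.024, -4.572], TCP at [0.253, -0.68, 0.303] pointing down, gripper open.
Joint ranges: [-147.43, 147.43], [-19.82, 112.94], [-74.19, 73.91], [6.32, 146.72], [-59.91, 239.91], [6.04, 106.73], [-150.56, 150.56]. Speed limits (degrees/s): [127.2, 127.2, 172.46, 172.46, 180, 180, 180].

INTERFACE

Orientations are given as a 3x3 rotation matrix whose columns are the frame's x, y, z axes.
In Python, from station import telemetry, imaging, order, spotter, manip gives the robot as it stands. The module is installed in compiled form; this text tells all that it offers.
- The arm moves only by the tool apply_moves, never from a script. Its argument "rows" is a list of rows, each an object of numbers: "tx", "ty", "tz": the shift along the tool's x, y, z in m; "wx", "wy", "wz": the turn, a rotation vector about the tool's x, y, z in rad. A call has 1 to 8 rows; each row is the pose to reach, as a shift and turn from the pose commanded when the call began, along the tool's axes at that moment; what a row does not reach only later rows make up. A row lasts 1/10 s, in which the tool goes at most 50 mm and 8.59 degrees, less where a joint would pass 70% of its speed; a pose out of reach is approached as far as the arm can. A call with a gripper value outside its range is refused whole. "grip" is the finger opening in m, from 0 to 0.093, set as the call begins (left out, the last holds). The fingers move at their own pace and stop on an object; "squeeze" is the grip in N (left out, the last holds). Time passes only in rows, so rows that repeat a pose let the fingers close. It gives the time, the measured TCP pose, the force, the opening and the grip force at its end, in the units of the state.
- telemetry.get_obs(): the state, without advancing time (a new reading comes with each control period).
- imaging.grab_frame(name): name is "scene" or "top" or "wrist"; returns a dict with "img" (480x640x3 uint8, red, green, blue), "mtx" (3x3 intrinsics, pixels), "world_to_cam" (4x4, takes a point from world to camera coordinates). Camera axes: x right, y down, z forward; pixel columns grow to the right and rows downward; lengths in m; the calibration is good to about 2 mm. A picture is of the moment at which its call begins. There is no depth.
- order.sign_off(): hands the job in; it is judged then, once.
Trained networks look in a picture, given as the dict that the camera call returned (one of the last four; its "shot" number tells which), for a name from the list of things; names that differ only in an ending like _2 or _b are one class to them, and where a whole thing is asked for, a point or a joint stands for the part that bears it (a point fixed in the world has none). Each returns a list of dicts, best first, with "conf" (0 to 1); they miss things now and then, are a little off and sometimes report something else, mostly with a low value. They report only what shows in the picture. A call takes as long as a camera call.
- spotter.recognise(picture, label): "extent" ([left, top, width, height] in pixels, round what is visible of it).
- spotter.place_of(picture, label): "uv" ([column, row] in pixels: a listed point, or the origin of a listed thing).
The state is a dict: "clock": time; "joint_positions": joint angles; "dq": joint speeds; "tau": joint torques, N m; "ee_pos": TCP position; "tool_rot": TCP orientation; "force": force on the tool from outside, world axes, zero at the start; "ft_torque": the same for the moment, N m; "opening": finger opening in m; "grip_force": force on a finger pad.
Only numpy, scipy, OpenCV 4.12 (cv2) and the standard library are available. Lean on these libraries where they do the work, as an engineer would, in place of code of your own. Each camera call takes 0.05 s, during which the arm holds its last target. There are 200 camera calls.

TASK

Slide the blue jar carrier along the desk, snap hook first, and press its hook onto the steel eye fixed to the desk until the red sprung gate has opened and snapped shut again behind the eye's near upright. Do not lift the carrier off the desk, keep both jars standing in it, and leave the other things on the desk where they are.

Things in the scene. Friction and masses are not known exactly. Their poses are not given: they have to be found in the camera images.
- anchor: Steel eye fixed to the desk: a closed upright loop of 8 mm round bar, 70 mm high, on a dark 120 x 56 x 6 mm plate. Origin on the desk under the axis of its near upright (the one the hook must take). +x runs to the far upright, 88 mm away, and is the way the carrier is to be pushed; z up. The plate spans x -14 to 106 mm, y +-28 mm.
- eye_bar (a point): The point on the axis of the eye's near upright bar (8 mm diameter) at the hook's height, 32 mm above the desk; axes as the anchor's.
- carrier: Loose blue jar carrier, about 0.5 kg without jars, 120 mm long (x), 150 mm wide (y), sliding on its underside. Origin at the underside's centre; z up; +x is the front, where a flat aluminium snap hook of 12 mm bar reaches to x = 164 mm, 32 mm above the desk. Jars stand at x = 17.5, y = +-36 mm behind 28 mm walls. When hooked on, the eye's near upright is at x 79 to 129, y -12 to 22 mm.
- push_plate (a point): Middle of the rear face of the carrier's upright push plate (130 mm wide, 72 mm high, 8 mm thick, 27 mm free in front of it), at x = -60, z = 36 mm of the carrier; axes as the carrier's: push towards +x. Sliding takes some 3 to 9 N.
- hook_throat (a point): Middle of the hook's throat, at x = 100, y = 0, z = 32 mm of the carrier; axes as the carrier's. The hook's arms run along x at y = -19 (nose) and +33 mm (axes) and flare out at the mouth; throat 40 mm wide, its end at x = 76 mm. Enter with the upright at y = 0: it meets the gate at x = 140 and must come to about x = 88 mm for the gate to snap shut behind it.
- gate (a joint): Angle of the red sprung gate across the hook's mouth, rad: 0 shut against the nose, up to 1.35 swung into the throat. Its hinge is at x = 138, y = 26 mm of the carrier; it is 39 mm long and shuts by itself; the upright opens it with about 1 to 4 N.
- red_jar: Clear jar with a red cap, 62 mm diameter, 69 mm high, loose in the carrier's pocket at y = +36 mm (left when looking towards the hook). Origin at its base.
- clear_jar: Open-looking clear glass jar, 62 mm diameter, 66 mm high, loose in the carrier's other pocket. Origin at its base.
- white_jar: White screw-cap jar, 68 mm diameter, 79 mm high, on the desk; a bystander. Origin at its base.
- stain_bottle: Dark blue dropper bottle, 33 mm wide, 99 mm high; a bystander. Origin at its base.
- blower: Black rubber bulb blower with a red nozzle, 51 mm diameter, 112 mm high; a bystander. Origin at its base.
- tape_roll: Roll of beige tape lying flat, 52 mm diameter, 19 mm high; a bystander. Origin at its base.

How it is judged:
By the outcome, as a careful person would: the job done as asked, in the order asked, and still so for the second after the job is handed in, with the robot touching nothing.
It also fails if it takes over 42 s, if anything falls off the work surface, if the arm or the gripper's body presses on something with over 40 N, if the wrist force passes 120 N, or if a joint passes its speed limit or range.

## Working session

There is one attempt and no reset: what is moved stays moved. The work goes in short steps, Python scripts to look and compute and a tool call to move; the robot and the scene stay as the last step left them, time stands still between calls to the robot, and variables do not carry over. Pictures are saved under pics/ and viewed, at most 10 in all, crops included, and the job is handed in when it is done.

Besides the shell and the picture viewer there is one more tool, called after "Request:" by a JSON object that holds its "method" and its "body". apply_moves: Moves the arm, as the interface text tells. Its arguments: {"type":"object","properties":{"rows":{"type":"array"},"grip":{"type":"number"},"squeeze":{"type":"number"}},"required":["rows"]}

```bash
mkdir -p pics; cat > h.py <<'E'
import numpy as np, cv2
from station import telemetry, imaging, order, spotter, manip
def ray(p,uv):
    K=p["mtx"];T=np.array(p["world_to_cam"]);R=T[:3,:3];c=-R.T@T[:3,3]
    d=R.T@np.linalg.inv(K)@np.array([uv[0],uv[1],1.]);return c,d
def onz(p,uv,z):
    c,d=ray(p,uv);return (c+d*(z-c[2])/d[2])[:3]
def save(p,n): cv2.imwrite("pics/"+n,cv2.cvtColor(p["img"],cv2.COLOR_RGB2BGR))
E
cat > a.py <<'E'
from h import *
Z=dict(anchor=0,eye_bar=.032,carrier=0,push_plate=.036,hook_throat=.032,red_jar=.004,clear_jar=.004,white_jar=0,stain_bottle=0,blower=0,tape_roll=0)
ims=[]
for n in("top","scene"):
    p=imaging.grab_frame(n);save(p,n+"0.png");ims.append(p["img"])
    for l,z in Z.items():
        r=spotter.place_of(p,l)[:2]
        print(n,l,[(np.round(onz(p,q["uv"],z)[:2],4).tolist(),np.round(q["uv"]).tolist(),round(q["conf"],2)) for q in r])
o=telemetry.get_obs();print(o["ee_pos"],np.round(o["tool_rot"],3).tolist(),o["clock"],manip.tip_extent)
E
python3 a.py
```

```text
top anchor [([0.5142, -0.11], [330.0, 274.0], 0.75), ([0.5389, -0.2202], [370.0, 265.0], 0.59)]
top eye_bar [([0.5468, -0.2131], [369.0, 261.0], 0.58)]
top carrier [([0.4767, -0.0342], [301.0, 289.0], 0.65)]
top push_plate [([0.4632, 0.0338], [275.0, 293.0], 0.77)]
top hook_throat [([0.5137, -0.1074], [329.0, 274.0], 0.68), ([0.4702, 0.2986], [174.0, 292.0], 0.19)]
top red_jar [([0.5202, -0.0325], [301.0, 272.0], 0.57)]
top clear_jar [([0.4536, -0.0544], [309.0, 297.0], 0.76)]
top white_jar [([0.4628, 0.3076], [174.0, 296.0], 0.8)]
top stain_bottle [([0.6696, -0.2051], [363.0, 217.0], 0.54)]
top blower [([0.6039, -0.4028], [437.0, 240.0], 0.7)]
top tape_roll [([0.4633, -0.4205], [446.0, 292.0], 0.86)]
scene anchor [([0.5479, -0.2097], [343.0, 222.0], 0.92), ([0.5203, -0.1484], [344.0, 242.0], 0.19)]
scene eye_bar [([0.5402, -0.2139], [347.0, 212.0], 0.61)]
scene carrier [([0.4837, -0.0171], [337.0, 285.0], 0.64)]
scene push_plate [([0.459, 0.0373], [338.0, 296.0], 0.9)]
scene hook_throat [([0.5164, -0.1294], [343.0, 238.0], 0.62)]
scene red_jar [([0.5201, -0.0315], [325.0, 275.0], 0.58)]
scene clear_jar [([0.4488, -0.0626], [359.0, 274.0], 0.95)]
scene white_jar [([0.4544, 0.3107], [285.0, 414.0], 0.84)]
scene stain_bottle [([0.6621, -0.2059], [300.0, 211.0], 0.56)]
scene blower [([0.6079, -0.4062], [350.0, 169.0], 0.86)]
scene tape_roll [([0.4532, -0.4197], [406.0, 180.0], 0.55)]
[ 0.25253448 -0.67960487  0.30275027] [[0.937, 0.348, -0.0], [0.348, -0.937, -0.0], [-0.0, 0.0, -1.0]] 1.2 0.0841
```

```bash
python3 -c "
import cv2
a=cv2.imread('pics/top0.png')[180:340,150:470];cv2.imwrite('pics/t1.png',cv2.resize(a,(800,400),interpolation=3))"
```

```text
(no output)
```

View pics/t1.png

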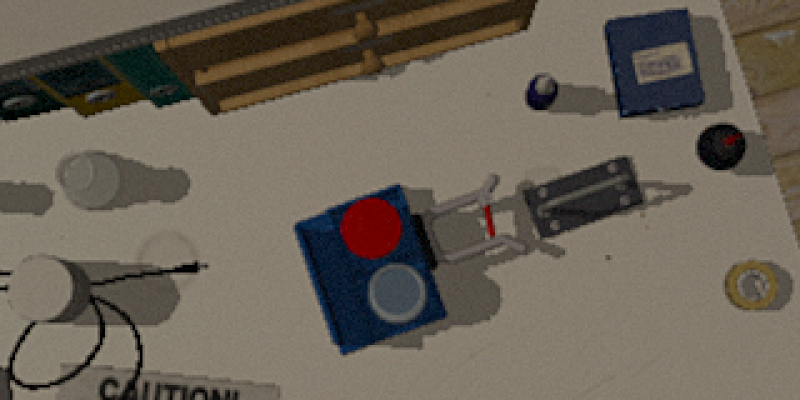

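View pics/scene0.png

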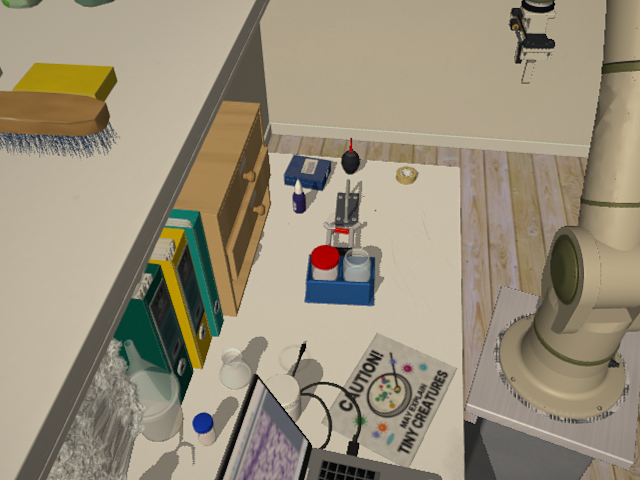

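The views show the carrier at about (301,289) in the top picture. Its hook points right towards the eye at about (369,261), about 100 mm away and nearly in line. I'll refine the eye axis, then hover over the push plate.

```bash
cat > b.py <<'E'
from h import *
p=imaging.grab_frame("top")
f=lambda u,v,z:onz(p,(150+u/2.5,180+v/2.5),z)[:2]
P=[f(*q,.006) for q in((525,188),(630,157),(643,205),(540,237))]
ang=lambda d:np.degrees(np.arctan2(d[1],d[0]))
print("plate",np.round(P,4).tolist(),ang(P[1]-P[0]),ang(P[2]-P[3]),np.mean(P,0), ang((P[1]+P[2]-P[0]-P[3])))
C=[f(297,226,.072),f(343,352,.072),f(444,318,.04),f(403,187,.04)]
print("carrier",np.round(C,4).tolist(),ang(C[1]-C[0])+90,ang(C[2]-C[3])+90,ang(C[2]-C[1]))
o=telemetry.get_obs();R=np.array(o["tool_rot"]);print("to hover",R.T@(np.array([.463,.031,.2])-o["ee_pos"]))
E
python3 b.py
```

```text
plate [[0.5648, -0.1928], [0.5972, -0.307], [0.5449, -0.3191], [0.5117, -0.2076]] -74.15241326937898 -73.43936861769512 [ 0.55466485 -0.25662857] -73.79948904758393
carrier [[0.5199, 0.0464], [0.3922, -0.0], [0.4258, -0.1028], [0.563, -0.0618]] -70.01670050611537 -73.35067864596934 -71.86694420948835
to hover [ 0.44484912 -0.59278303  0.10268947]
```

Request:
{"method": "apply_moves", "body": {"rows": [{"tx": 0.03, "ty": -0.04, "tz": 0}, {"tx": 0.06, "ty": -0.08, "tz": 0}, {"tx": 0.09, "ty": -0.12, "tz": 0}, {"tx": 0.12, "ty": -0.16, "tz": 0}, {"tx": 0.15, "ty": -0.2, "tz": 0}, {"tx": 0.18, "ty": -0.24, "tz": 0}, {"tx": 0.21, "ty": -0.28, "tz": 0}, {"tx": 0.24, "ty": -0.32, "tz": 0}], "grip": 0.018}}

```text
schema error: expected keys tx, ty, tz, wx, wy, wz
```

Request:
{"method": "apply_moves", "body": {"rows": [{"tx": 0.03, "ty": -0.04, "tz": 0}, {"tx": 0.06, "ty": -0.08, "tz": 0}, {"tx": 0.09, "ty": -0.12, "tz": 0}, {"tx": 0.12, "ty": -0.16, "tz": 0}, {"tx": 0.15, "ty": -0.2, "tz": 0.02}, {"tx": 0.18, "ty": -0.24, "tz": 0.03}, {"tx": 0.205, "ty": -0.273, "tz": 0.05}, {"tx": 0.205, "ty": -0.273, "tz": 0.05}]}}

```text
schema error: expected keys tx, ty, tz, wx, wy, wz
```

Request:
{"method": "apply_moves", "body": {"rows": [{"tx": 0.03, "ty": -0.04, "tz": 0, "wx": 0, "wy": 0, "wz": 0}, {"tx": 0.06, "ty": -0.08, "tz": 0, "wx": 0, "wy": 0, "wz": 0}, {"tx": 0.09, "ty": -0.12, "tz": 0, "wx": 0, "wy": 0, "wz": 0}, {"tx": 0.12, "ty": -0.16, "tz": 0, "wx": 0, "wy": 0, "wz": 0}, {"tx": 0.15, "ty": -0.2, "tz": 0, "wx": 0, "wy": 0, "wz": 0}, {"tx": 0.18, "ty": -0.24, "tz": 0, "wx": 0, "wy": 0, "wz": 0}, {"tx": 0.21, "ty": -0.28, "tz": 0, "wx": 0, "wy": 0, "wz": 0}, {"tx": 0.24, "ty": -0.32, "tz": 0, "wx": 0, "wy": 0, "wz": 0}], "grip": 0.018}}

```text
clock: 2.05
ee_pos: [0.3663, -0.2942, 0.303]
tool_rot: [[0.937, 0.348, 0.001], [0.348, -0.937, -0.0], [0.001, 0.001, -1.0]]
force: [1.3, -0.5, -0.2]
opening: 0.0332
grip_force: 0.0
```

Request:
{"method": "apply_moves", "body": {"rows": [{"tx": 0.03, "ty": -0.04, "tz": 0, "wx": 0, "wy": 0, "wz": 0}, {"tx": 0.06, "ty": -0.08, "tz": 0, "wx": 0, "wy": 0, "wz": 0}, {"tx": 0.09, "ty": -0.12, "tz": 0, "wx": 0, "wy": 0, "wz": 0}, {"tx": 0.12, "ty": -0.16, "tz": 0, "wx": 0, "wy": 0, "wz": 0}, {"tx": 0.15, "ty": -0.2, "tz": 0.02, "wx": 0, "wy": 0, "wz": 0}, {"tx": 0.18, "ty": -0.24, "tz": 0.03, "wx": 0, "wy": 0, "wz": 0}, {"tx": 0.205, "ty": -0.273, "tz": 0.05, "wx": 0, "wy": 0, "wz": 0}, {"tx": 0.205, "ty": -0.273, "tz": 0.05, "wx": 0, "wy": 0, "wz": 0}]}}

```text
clock: 2.85
ee_pos: [0.4642, 0.0374, 0.2512]
tool_rot: [[0.934, 0.357, -0.0], [0.357, -0.934, 0.002], [0.0, -0.002, -1.0]]
force: [-1.1, -1.0, 1.0]
opening: 0.0183
grip_force: 0.0
```

```bash
cat > c.py <<'E'
from h import *
p=imaging.grab_frame("wrist");save(p,"w1.png")
for l,z in dict(push_plate=.036,carrier=0,hook_throat=.032,eye_bar=.032,anchor=0).items():
    print(l,[(np.round(onz(p,q["uv"],z)[:2],4).tolist(),np.round(q["uv"]).tolist(),round(q["conf"],2)) for q in spotter.place_of(p,l)[:2]])
o=telemetry.get_obs();print(o["ee_pos"],np.round(o["tool_rot"],3).tolist(),o["clock"],o["opening"])
print(np.round(p["world_to_cam"],3).tolist())
E
python3 c.py
```

```text
push_plate [([0.4643, 0.0316], [326.0, 236.0], 0.88)]
carrier [([0.4797, -0.025], [392.0, 233.0], 0.64)]
hook_throat []
eye_bar []
anchor [([0.5404, -0.208], [610.0, 243.0], 0.76)]
[0.46295613 0.02974844 0.25320834] [[0.938, 0.346, 0.001], [0.346, -0.938, -0.0], [0.0, 0.001, -1.0]] 3.15 0.01806000698514753
[[0.356, -0.935, -0.004, -0.129], [-0.905, -0.346, 0.246, 0.418], [-0.231, -0.084, -0.969, 0.451], [0.0, 0.0, 0.0, 1.0]]
```

View pics/w1.png

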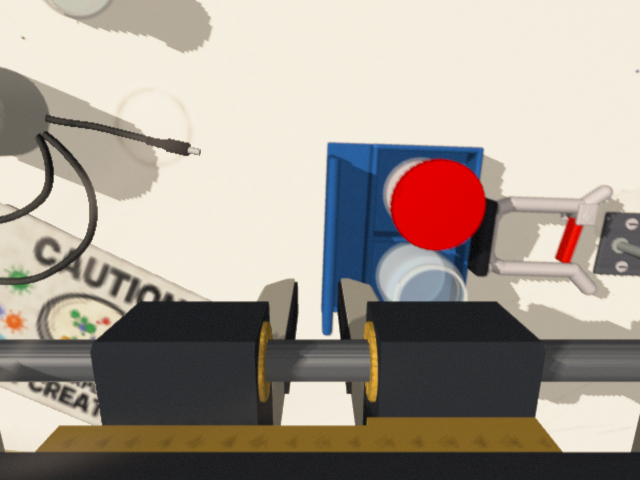

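The wrist view shows the push plate's top edge running from about (332,145) to (327,332). The gate is at (570,240) and the eye upright at (622,246).

```bash
cat > d.py <<'E'
from h import *
p=imaging.grab_frame("wrist")
ang=lambda d:np.degrees(np.arctan2(d[1],d[0]))
# detailed: blue strip profile
hsv=cv2.cvtColor(p["img"],cv2.COLOR_RGB2HSV)
for v in (160,200,240,270): print(v,[tuple(int(x) for x in hsv[v,u][[0,2]]) for u in range(320,344,2)])
a,b=onz(p,(332,145),.072)[:2],onz(p,(327,332),.072)[:2]
print("plate ends",a,b,"mid",(a+b)/2,"len",np.linalg.norm(a-b),"axis",ang(b-a)+90)
m=onz(p,(482,148),.03)[:2];print("front corner L",m)
for q in((500,204),(580,204),(500,269),(560,269)): print(q,onz(p,q,.032)[:2])
o=telemetry.get_obs();print(o["ee_pos"])
E
python3 d.py; python3 -c "
import cv2
a=cv2.imread('pics/w1.png')[130:350,300:640];cv2.imwrite('pics/w1c.png',cv2.resize(a,(800,518),interpolation=2))"
```

```text
160 [(105, 160), (106, 142), (106, 115), (106, 86), (105, 109), (106, 110), (106, 111), (106, 111), (106, 111), (106, 110), (106, 109), (106, 113)]
200 [(106, 152), (106, 135), (105, 101), (106, 90), (106, 106), (107, 107), (106, 106), (107, 108), (106, 105), (107, 106), (106, 107), (105, 107)]
240 [(106, 145), (106, 119), (106, 87), (106, 103), (106, 105), (107, 105), (106, 105), (106, 103), (107, 107), (107, 105), (106, 105), (107, 105)]
270 [(106, 137), (106, 110), (105, 88), (105, 106), (106, 108), (106, 110), (106, 104), (106, 106), (107, 104), (106, 105), (106, 107), (106, 105)]
plate ends [0.52962314 0.04471007] [0.40247282 0.00057721] mid [0.46604798 0.02264364] len 0.13459164802947038 axis -70.85852340568485
front corner L [ 0.56744795 -0.06487833]
(500, 204) [ 0.53351832 -0.09626173]
(580, 204) [ 0.55518276 -0.15514082]
(500, 269) [ 0.48540286 -0.1205435 ]
(560, 269) [ 0.50235935 -0.16660651]
[0.46299921 0.02979888 0.25322805]
```

View pics/w1c.png

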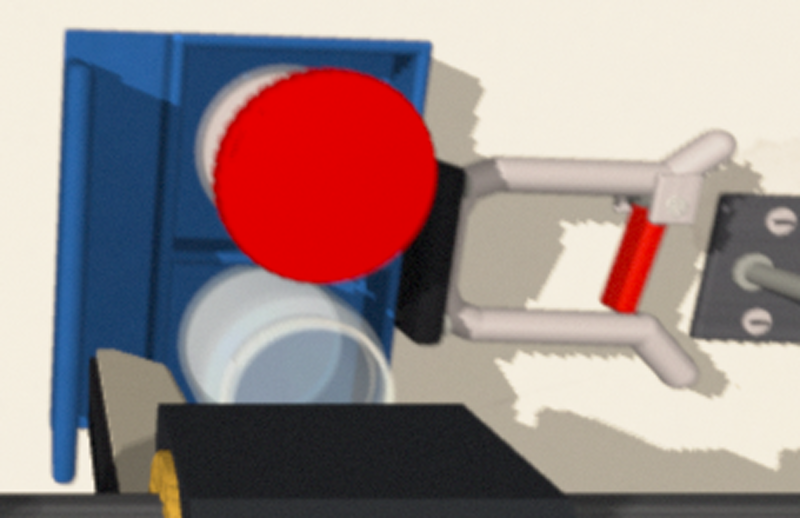

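The arm was still settling in that picture, so I'll re-measure with a settled frame.

```bash
sed -i 's/w1.png/w2.png/' c.py; python3 c.py; python3 -c "
import cv2
a=cv2.imread('pics/w2.png')[130:350,300:640];cv2.imwrite('pics/w2c.png',cv2.resize(a,(800,518),interpolation=2))"
```

```text
push_plate [([0.4607, 0.0324], [314.0, 235.0], 0.59)]
carrier [([0.4813, -0.0243], [383.0, 226.0], 0.55)]
hook_throat []
eye_bar [([0.5414, -0.2107], [632.0, 244.0], 0.78)]
anchor [([0.5392, -0.2091], [601.0, 236.0], 0.94)]
[0.46309129 0.03088413 0.25286794] [[0.938, 0.348, 0.0], [0.348, -0.938, -0.0], [0.0, 0.0, -1.0]] 3.5 0.018076022689649824
[[0.345, -0.939, -0.001, -0.131], [-0.91, -0.335, 0.246, 0.415], [-0.231, -0.084, -0.969, 0.452], [0.0, 0.0, 0.0, 1.0]]
```

View pics/w2c.png

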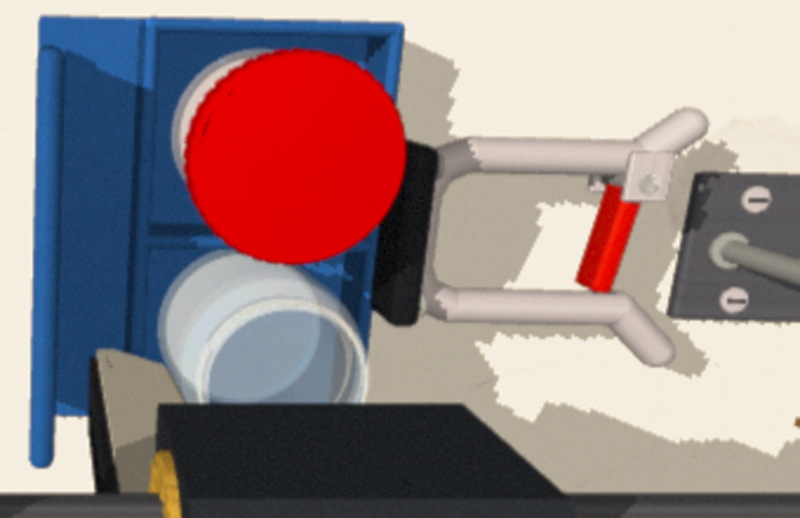

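Settled view, crop pixels: plate top ends are at (53,50) and (41,465), hook arms along v≈155 and 306, and the eye's near upright base at (728,252).

```bash
cat > d.py <<'E'
from h import *
p=imaging.grab_frame("wrist")
s=340/800
f=lambda u,v,z:onz(p,(300+u*s,130+v*s),z)[:2]
ang=lambda d:np.degrees(np.arctan2(d[1],d[0]))
a,b=f(53,50,.072),f(41,465,.072); th=ang(b-a)+90
print("plate",a,b,(a+b)/2,np.linalg.norm(a-b),th)
L=f(500,153,.032),f(620,158,.032);R=f(470,305,.032),f(600,307,.032)
print("arms",ang(L[1]-L[0]),ang(R[1]-R[0]))
e=f(728,252,.008);c=[f(672,315,.006),f(697,173,.006)]
print("eye",e,"anchor near edge axis",ang(c[0]-c[1])+90,"eye from edge",np.mean(c,0)+.014*np.array([.279,-.96]))
for t in(th,-71.5,-72.5,-73.5):
    x=np.array([np.cos(np.radians(t)),np.sin(np.radians(t))]);y=np.array([-x[1],x[0]]);o=(a+b)/2+.056*x
    g=lambda q:np.round([(q-o)@x,(q-o)@y],4).tolist()
    print(round(t,2),"o",o,"eye",g(e),"armL",g(L[0]),g(L[1]),"armR",g(R[0]),g(R[1]))
o=telemetry.get_obs();R=np.array(o["tool_rot"]);print(o["ee_pos"],"dtool",R.T[:2,:2]@((a+b)/2-o["ee_pos"][:2]),"yaw",ang(R[:2,1]))
E
python3 d.py
```

```text
plate [0.52379457 0.0505072 ] [0.40363345 0.00964497] [0.46371401 0.03007609] 0.1269189290321047 -71.21878215132162
arms -72.06837858264726 -70.59677533082491
eye [ 0.54129646 -0.20816546] anchor near edge axis -69.61910191210671 eye from edge [ 0.54188425 -0.2068062 ]
-71.22 o [ 0.48174351 -0.02294218] eye [0.1945, -0.0033] armL [0.0934, 0.0335] [0.1334, 0.0329] armR [0.0909, -0.0191] [0.1359, -0.0186]
-71.5 o [ 0.48148307 -0.02303004] eye [0.1945, -0.002] armL [0.0933, 0.0342] [0.1332, 0.0338] armR [0.091, -0.0184] [0.136, -0.0177]
-72.5 o [ 0.48055354 -0.02333206] eye [0.1945, 0.0024] armL [0.0926, 0.0368] [0.1326, 0.0371] armR [0.0913, -0.0158] [0.1363, -0.0143]
-73.5 o [ 0.47961887 -0.02361782] eye [0.1945, 0.0067] armL [0.092, 0.0394] [0.132, 0.0404] armR [0.0916, -0.0132] [0.1365, -0.011]
[0.46307981 0.03101854 0.25280817] dtool [0.00026668 0.00110422] yaw -69.63938934573902
```

Request:
{"method": "apply_moves", "body": {"rows": [{"tx": 0, "ty": 0.001, "tz": 0.02, "wx": 0, "wy": 0, "wz": 0.028}, {"tx": 0, "ty": 0.001, "tz": 0.05, "wx": 0, "wy": 0, "wz": 0.028}, {"tx": 0, "ty": 0.001, "tz": 0.075, "wx": 0, "wy": 0, "wz": 0.028}, {"tx": 0, "ty": 0.001, "tz": 0.09, "wx": 0, "wy": 0, "wz": 0.028}, {"tx": 0, "ty": 0.001, "tz": 0.105, "wx": 0, "wy": 0, "wz": 0.028}, {"tx": 0, "ty": 0.001, "tz": 0.12, "wx": 0, "wy": 0, "wz": 0.028}, {"tx": 0, "ty": 0.001, "tz": 0.135, "wx": 0, "wy": 0, "wz": 0.028}, {"tx": 0, "ty": 0.001, "tz": 0.14, "wx": 0, "wy": 0, "wz": 0.028}]}}

```text
clock: 4.35
ee_pos: [0.4632, 0.0304, 0.1115]
tool_rot: [[0.947, 0.322, -0.002], [0.322, -0.947, -0.0], [-0.002, -0.0, -1.0]]
force: [0.3, -1.0, 0.2]
opening: 0.0181
grip_force: 0.0
```

Request:
{"method": "apply_moves", "body": {"rows": [{"tx": 0, "ty": 0, "tz": 0, "wx": 0, "wy": 0, "wz": 0}, {"tx": 0, "ty": 0, "tz": 0, "wx": 0, "wy": 0, "wz": 0}, {"tx": 0, "ty": 0, "tz": 0, "wx": 0, "wy": 0, "wz": 0}]}}

```text
clock: 4.65
ee_pos: [0.4637, 0.0303, 0.1133]
tool_rot: [[0.947, 0.322, 0.001], [0.322, -0.947, 0.0], [0.001, 0.0, -1.0]]
force: [0.2, 0.3, 0.5]
opening: 0.0184
grip_force: 0.0
```

No contact. Close on the plate gently.

Request:
{"method": "apply_moves", "body": {"rows": [{"tx": 0, "ty": 0, "tz": 0, "wx": 0, "wy": 0, "wz": 0}, {"tx": 0, "ty": 0, "tz": 0, "wx": 0, "wy": 0, "wz": 0}, {"tx": 0, "ty": 0, "tz": 0, "wx": 0, "wy": 0, "wz": 0}, {"tx": 0, "ty": 0, "tz": 0, "wx": 0, "wy": 0, "wz": 0}, {"tx": 0, "ty": 0, "tz": 0, "wx": 0, "wy": 0, "wz": 0}], "grip": 0.0, "squeeze": 15}}

```text
clock: 5.15
ee_pos: [0.4638, 0.03, 0.1132]
tool_rot: [[0.947, 0.322, 0.001], [0.322, -0.947, -0.0], [0.001, 0.001, -1.0]]
force: [0.8, -2.1, 6.9]
opening: 0.0083
grip_force: 15.0
```

Request:
{"method": "apply_moves", "body": {"rows": [{"tx": 0, "ty": 0.005, "tz": 0, "wx": 0, "wy": 0, "wz": 0}, {"tx": -0.001, "ty": 0.011, "tz": 0, "wx": 0, "wy": 0, "wz": 0}, {"tx": -0.002, "ty": 0.017, "tz": 0, "wx": 0, "wy": 0, "wz": 0}, {"tx": -0.002, "ty": 0.023, "tz": 0, "wx": 0, "wy": 0, "wz": 0}, {"tx": -0.003, "ty": 0.029, "tz": 0, "wx": 0, "wy": 0, "wz": 0}, {"tx": -0.003, "ty": 0.035, "tz": 0, "wx": 0, "wy": 0, "wz": 0}, {"tx": -0.003, "ty": 0.038, "tz": 0, "wx": 0, "wy": 0, "wz": 0}, {"tx": -0.003, "ty": 0.04, "tz": 0, "wx": 0, "wy": 0, "wz": 0}]}}

```text
clock: 5.95
ee_pos: [0.4735, -0.0072, 0.1132]
tool_rot: [[0.946, 0.324, 0.001], [0.324, -0.946, 0.002], [0.001, -0.001, -1.0]]
force: [-2.1, 7.6, 7.7]
opening: 0.0081
grip_force: 15.0
```

```bash
cat > e.py <<'E'
from h import *
import sys,time
p=imaging.grab_frame("wrist");p=imaging.grab_frame("wrist")
a=p["img"][130:350,300:640];cv2.imwrite(sys.argv[1],cv2.cvtColor(cv2.resize(a,(800,518),interpolation=2),cv2.COLOR_RGB2BGR))
np.savez("last.npz",mtx=p["mtx"],world_to_cam=p["world_to_cam"])
o=telemetry.get_obs();print(o["clock"],o["ee_pos"],o["force"],np.round(o["tool_rot"],3)[:2,1])
E
python3 e.py pics/w3c.png
```

```text
6.05 [ 0.47349953 -0.00749613  0.1132416 ] [-1.38075577  4.52780421  7.28455374] [ 0.323 -0.946]
```

View pics/w3c.png

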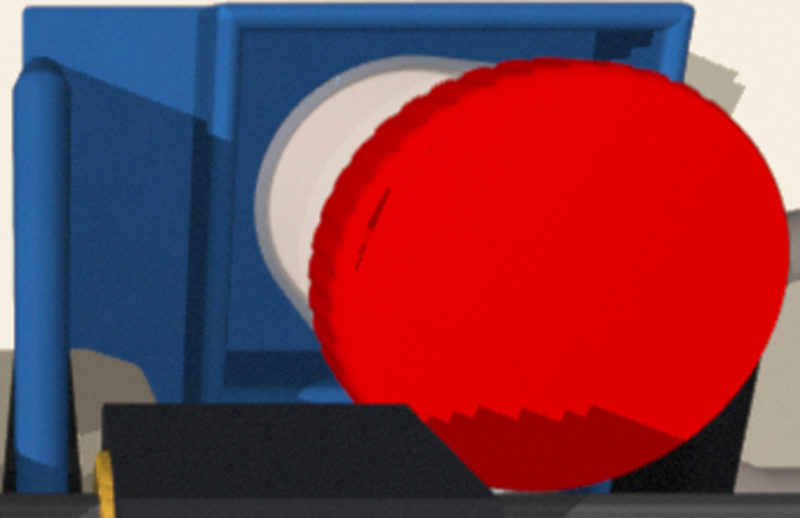

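The plate is gripped between the pads and the red jar is still standing. The hook is hidden in this view, so I'll push on slowly and watch the force.

Request:
{"method": "apply_moves", "body": {"rows": [{"tx": 0, "ty": 0.006, "tz": 0, "wx": 0, "wy": 0, "wz": 0}, {"tx": 0, "ty": 0.012, "tz": 0, "wx": 0, "wy": 0, "wz": 0}, {"tx": 0, "ty": 0.018, "tz": 0, "wx": 0, "wy": 0, "wz": 0}, {"tx": 0, "ty": 0.024, "tz": 0, "wx": 0, "wy": 0, "wz": 0}, {"tx": 0, "ty": 0.028, "tz": 0, "wx": 0, "wy": 0, "wz": 0}, {"tx": 0, "ty": 0.032, "tz": 0, "wx": 0, "wy": 0, "wz": 0}, {"tx": 0, "ty": 0.036, "tz": 0, "wx": 0, "wy": 0, "wz": 0}, {"tx": 0, "ty": 0.04, "tz": 0, "wx": 0, "wy": 0, "wz": 0}]}}

```text
clock: 6.85
ee_pos: [0.4861, -0.0444, 0.1132]
tool_rot: [[0.946, 0.325, 0.0], [0.325, -0.946, 0.002], [0.001, -0.002, -1.0]]
force: [-2.5, 8.8, 8.8]
opening: 0.0081
grip_force: 15.0
```

```bash
cat > g.py <<'E'
from h import *
import sys
P=[]
for n,(u0,v0) in dict(top=(270,220),scene=(290,170)).items():
    p=imaging.grab_frame(n)
    a=p["img"][v0:v0+100,u0:u0+130];P.append(cv2.resize(a,(390,300),interpolation=2))
    q=spotter.place_of(p,"hook_throat")[:1]
    if q: print(n,onz(p,q[0]["uv"],.032)[:2],q[0]["conf"])
cv2.imwrite(sys.argv[1],cv2.cvtColor(np.hstack(P),cv2.COLOR_RGB2BGR))
o=telemetry.get_obs();print(o["clock"],o["ee_pos"],o["force"])
E
python3 g.py pics/g1.png
```

```text
top [ 0.52748561 -0.19074421] 0.71
7.05 [ 0.48642353 -0.04506252  0.11323883] [-1.38191629  6.03905739  6.82162961]
```

View pics/g1.png

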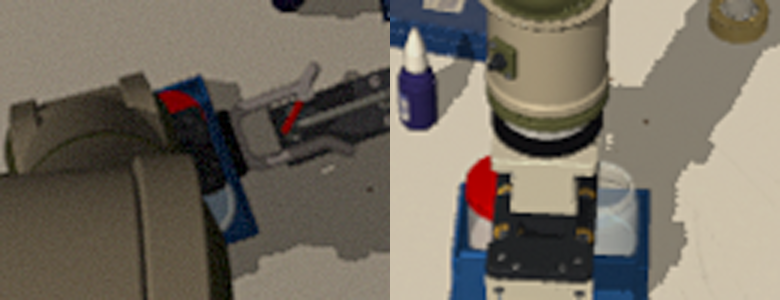

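The upright has entered the mouth, roughly centred, and the red gate (about (290,118)) is swinging inwards. Push on about 27 mm.

Request:
{"method": "apply_moves", "body": {"rows": [{"tx": 0, "ty": 0.005, "tz": 0, "wx": 0, "wy": 0, "wz": 0}, {"tx": 0, "ty": 0.01, "tz": 0, "wx": 0, "wy": 0, "wz": 0}, {"tx": 0, "ty": 0.015, "tz": 0, "wx": 0, "wy": 0, "wz": 0}, {"tx": 0, "ty": 0.019, "tz": 0, "wx": 0, "wy": 0, "wz": 0}, {"tx": 0, "ty": 0.023, "tz": 0, "wx": 0, "wy": 0, "wz": 0}, {"tx": 0, "ty": 0.027, "tz": 0, "wx": 0, "wy": 0, "wz": 0}, {"tx": 0, "ty": 0.028, "tz": 0, "wx": 0, "wy": 0, "wz": 0}, {"tx": 0, "ty": 0.028, "tz": 0, "wx": 0, "wy": 0, "wz": 0}]}}

```text
clock: 7.85
ee_pos: [0.4954, -0.0717, 0.1132]
tool_rot: [[0.946, 0.323, 0.001], [0.323, -0.946, 0.001], [0.001, -0.001, -1.0]]
force: [-2.6, 4.5, 8.0]
opening: 0.0082
grip_force: 15.0
```

```bash
python3 g.py pics/g2.png
```

```text
top [ 0.54398671 -0.20616392] 0.9
8.05 [ 0.49536629 -0.07167038  0.11324136] [-1.11164146  4.77180795  7.44333324]
```

View pics/g2.png

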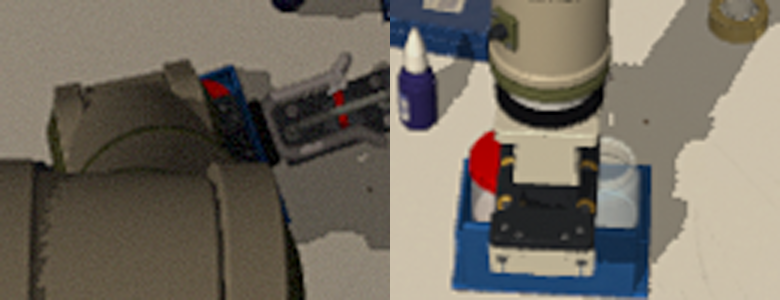

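The gate now lies straight across behind the upright, from about (337,92) to (343,125), in the same direction as when shut at the start. Release, go straight up and check.

Request:
{"method": "apply_moves", "body": {"rows": [{"tx": 0, "ty": 0, "tz": 0, "wx": 0, "wy": 0, "wz": 0}, {"tx": 0, "ty": 0, "tz": 0, "wx": 0, "wy": 0, "wz": 0}, {"tx": 0, "ty": 0, "tz": 0, "wx": 0, "wy": 0, "wz": 0}, {"tx": 0, "ty": 0, "tz": 0, "wx": 0, "wy": 0, "wz": 0}], "grip": 0.018}}

```text
clock: 8.45
ee_pos: [0.4953, -0.073, 0.1126]
tool_rot: [[0.947, 0.322, -0.0], [0.322, -0.947, -0.0], [-0.0, 0.0, -1.0]]
force: [-0.2, 0.4, -0.4]
opening: 0.0175
grip_force: 0.0
```

Request:
{"method": "apply_moves", "body": {"rows": [{"tx": 0, "ty": 0, "tz": -0.01, "wx": 0, "wy": 0, "wz": 0}, {"tx": 0, "ty": 0, "tz": -0.03, "wx": 0, "wy": 0, "wz": 0}, {"tx": 0, "ty": 0, "tz": -0.05, "wx": 0, "wy": 0, "wz": 0}, {"tx": 0, "ty": 0, "tz": -0.08, "wx": 0, "wy": 0, "wz": 0}, {"tx": 0, "ty": 0, "tz": -0.11, "wx": 0, "wy": 0, "wz": 0}, {"tx": 0, "ty": 0, "tz": -0.14, "wx": 0, "wy": 0, "wz": 0}, {"tx": 0, "ty": 0, "tz": -0.15, "wx": 0, "wy": 0, "wz": 0}, {"tx": 0, "ty": 0, "tz": -0.15, "wx": 0, "wy": 0, "wz": 0}]}}

```text
clock: 9.25
ee_pos: [0.4957, -0.0731, 0.2643]
tool_rot: [[0.947, 0.322, 0.003], [0.322, -0.947, -0.0], [0.003, 0.001, -1.0]]
force: [-0.3, -1.0, 0.5]
opening: 0.0179
grip_force: 0.0
```

```bash
python3 e.py pics/w4c.png
```

```text
9.35 [ 0.49495923 -0.07296866  0.26224585] [-0.93687211 -0.01685601 -0.93612225] [ 0.322 -0.947]
```

View pics/w4c.png

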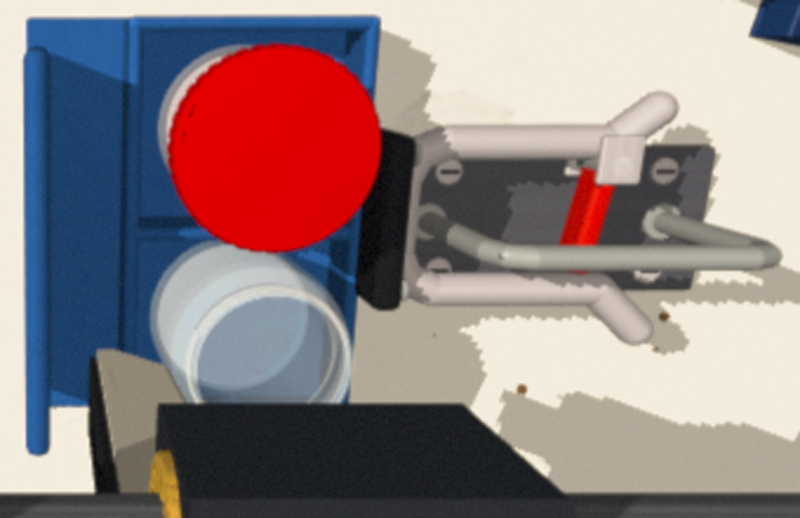

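The gate is shut, with its tip at (577,270) by the nose. The near upright, with its base at (432,220), sits in the throat behind it, and both jars are standing.

```bash
python3 -c "
from h import *
print(order.sign_off())"
```

```text
the job is handed in; nothing more can be done
None
```

The carrier is hooked onto the eye with the red gate snapped shut behind its near upright. Both jars are still standing, the other things on the desk were not touched, and the job is handed in, finished at about 9.4 s.

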